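Draw the catch tray out under the bench peg and brush the sawn slice into it

TASK

The goldsmith has just sawn a slice of silver tube, and it still lies on the bench peg. Hook a fingertip behind the front lip of the catch tray and draw the tray out along its runners, all the way to its stop, leaving the slice on the peg meanwhile; then push the slice off the peg with a fingertip so that it drops into the tray. Do not pick the slice up or carry it, leave the tray out, and do not disturb the jar, the saw, the pot of files or the steel block.

Things in the scene. Friction and masses are not known exactly. Their poses are not given: they have to be found in the camera images.
- station: goldsmith's benchtop station, fixed: low brown wooden housing 240 (x) x 320 (y) x 95 mm high, open front, the bench peg jutting from the front, the catch tray sliding in it below the peg. Origin: centre of its underside, on the bench. x points from front to back (front face at x = -120 mm), y sideways, z up; yaw up to 0.25 rad either way. Peg and tray are parallel to these axes.
- peg_top (a point): point on the flat top of the bench peg, on its centre line, 79 mm above the bench, 60 mm ahead of the housing's front; axes as the station's. The peg: pale board 64 mm wide (y), 20 mm thick, jutting level 120 mm from the housing (60 mm either side of this point), with a V notch 45 mm deep in its front end, 20 mm wide at the mouth. Its underside is 3 mm above the tray's lip.
- tray (a joint): how far the catch tray is drawn out, m: 0 fully in, 0.150 at its stop; starts between 0 and 0.03. It slides towards the station's -x (to the robot) against about 2.5 N of friction, a little more when moved fast, and stays where it is left. The tray is a bright sheet-metal pan, 260 (x) x 270 (y) mm.
- tray_lip (a point): middle of the inner top edge of the tray's front wall (the lip), 56 mm above the bench, 37 above the tray's floor; moves with the tray. The wall is 4 mm thick, full width. With the tray at 0 its inner face is 41 mm ahead of the housing, so closed fingertips fit down into the tray behind it, on either side of the peg: the peg covers the middle 64 mm, leaving 99 mm of lip open at each side.
- tray_floor (a point): middle of the tray's inner floor, 19 mm above the bench; moves with the tray; axes as the station's. The inside measures +-126 mm in x and +-131 mm in y about it; side and rear walls rise 25 mm above it. Flat metal trimmings under 1 mm thick strewn on it do not matter.
- slice: the sawn slice of silver tube: a bright metal ring of 32 mm outer and 24 mm inner diameter, 10 mm high, about 36 g, loose, lying flat on top of the peg. Origin: centre of its underside, z along its bore.
- slice_center (a point): centre of the slice, 5 mm above its underside.
- jar: bystander: small lidded glass jar, 40 mm across and 45 mm high, standing loose on the housing's top. Origin: centre of its underside.
- pot: bystander: black pot of 74 mm diameter and 90 mm height, with file handles standing up to 140 mm; loose on the bench beside the station. Origin: centre of its underside.
- block: bystander: steel bench block on a rubber foot, 66 x 66 x 30 mm, loose on the bench beside the station. Origin: centre of its underside.
- saw: bystander: piercing saw lying flat and loose on the bench, wooden handle and steel bow, 265 x 120 mm over all, 26 mm high. Origin: underside, at the blade's line, 45 mm ahead of the bow's handle end; x runs from the handle to the bow's far end.

How it is judged:
On the way, in this order (a step that is already met when the one before it is completed fails the run):
1. the catch tray is drawn out to its stop (within 8 mm) while the slice still lies on the peg (value of joint tray above 0.142 m and z of slice_center in the frame of peg_top between 0 and 0.022 m), for 0.2 s.
2. the slice has dropped into the drawn-out tray (value of joint tray above 0.135 m and x of slice_center in the frame of tray_floor between -0.126 and 0.126 m and y of slice_center in the frame of tray_floor between -0.131 and 0.131 m and z of slice_center in the frame of tray_floor between -0.003 and 0.024 m), for 0.2 s.
At the end, for the whole second after the job is handed in: the tray is out to its stop (joint at least 0.140 of 0.150 m), the slice lies at rest inside the tray, and the jar and the pot stand upright (value of joint tray above 0.14 m and x of slice_center in the frame of tray_floor between -0.126 and 0.126 m and y of slice_center in the frame of tray_floor between -0.131 and 0.131 m and z of slice_center in the frame of tray_floor between -0.003 and 0.024 m and linear speed of slice below 0.02 m/s and angle between each of jar, pot's own z axis and vertical below 0.2 rad); the robot touches nothing.
It fails at once if the slice is lifted off the peg (its centre more than 30 mm above the peg's top) (z of slice_center in the frame of peg_top above 0.03 m).
It fails at once if the slice is carried by the fingers through the air beyond the peg's edge (20 mm and more) instead of dropping (contact force between the fingers and slice above 0.2 N and z of slice_center in the frame of peg_top above -0.012 m and (y of slice_center in the frame of peg_top above 0.055 m or y of slice_center in the frame of peg_top below -0.055 m or x of slice_center in the frame of peg_top below -0.08 m)).
It fails at once if the slice falls outside the tray, onto the bench (height (world z) of slice_center below 0.0165 m).
It fails at once if the jar, the pot, the block or the saw is shifted by more than 20 mm (distance of any of jar, pot, block, saw from where it was at the start of the episode above 0.02 m).
It also fails if it takes over 45 s, if anything falls off the work surface, if the arm or the gripper's body presses on something with over 40 N, if the wrist force passes 120 N, or if a joint passes its speed limit or range.

ROBOT

A 6-joint arm with a two-finger parallel gripper is mounted at the origin on the work surface. World frame = base frame: x ahead of the robot, y to its left, z up, the work surface at z = 0. Lengths are in m, angles in rad, forces in N, time in s.
With the tool pointing down it reaches from about 0.275 to 0.825 m from the base axis. Payload 5.2 kg.
Tool frame: the origin (TCP) lies at the very end of the fingers, on their centre line; the grasp point (between the pads) lies 19 mm behind it; z points along the fingers, y is the line along which they close (so a half turn about z gives the same grasp; the last joint's range is limited). The gripper opens to 93 mm and grips with 3 to 60 N. Pads are 15 mm wide; open, the fingers measure 128 mm over their backs; the gripper's body (75 mm by 188 mm) begins 65 mm behind the grasp point.
Start: joints at [-1.366, 0.259, 1.535, -0, 1.348, -0.203], TCP at [0.218, -0.505, 0.219] pointing down, gripper open.
Joint ranges: [-3.14, 3.14], [-0.91, 2.08], [0.19, 2.58], [-1.22, 4.36], [0.22, 2.71], [-3.12, 3.12]. Speed limits (rad/s): [2.57, 2.57, 3.14, 3.14, 3.14, 3.14].

INTERFACE

Orientations are given as a unit quaternion [x, y, z, w].
In Python, from cell import readout, vision, ticket gives the robot as it stands. The module is installed in compiled form; this text tells all that it offers.
- The arm moves only by the tool step_arm, never from a script. Its argument "moves" is a list of rows, each a list of 7 numbers: the opening in per cent of the stroke, from 0 (shut) to 100 (fully open), then the shift along the tool's x, y, z in m, then the turn, a rotation vector about the tool's x, y, z in degrees. In form: [[grip, dx, dy, dz, ax, ay, az], ...]. A call has 1 to 10 rows; each row shifts and turns the commanded pose from where the row before left it, along the tool's axes as they then stand; what a row does not reach is not made up. A row lasts 1/8 s, in which the tool goes at most 62.5 mm and 10.7 degrees, less where a joint would pass 70% of its speed; a pose out of reach is approached as far as the arm can. A call with a gripper value outside its range is refused whole. The fingers move at their own pace and stop on an object; "squeeze" is the grip in N (left out, the last holds). Time passes only in rows, so rows that do not move let the fingers close. It gives the time, the measured TCP pose, the force, the opening and the grip force at its end, in the units of the state.
- readout.read_state(): the state, without advancing time (a new reading comes with each control period).
- vision.read_camera(name): name is "scene" or "top"; returns a dict with "img" (480x640x3 uint8, blue, green, red), "K" (3x3 intrinsics, pixels), "R" (3x3) and "t" (3): a world point X has camera coordinates R X + t. Camera axes: x right, y down, z forward; pixel columns grow to the right and rows downward; lengths in m; the calibration is good to about 2 mm. A picture is of the moment at which its call begins. There is no depth.
- ticket.job_done(): hands the job in; it is judged then, once.
The state is a dict: "t": time; "q": joint angles; "dq": joint speeds; "tau": joint torques, N m; "eef_pos": TCP position; "tool_rot": TCP orientation; "force": force on the tool from outside, world axes, zero at the start; "wrist_torque": the same for the moment, N m; "grip_width": opening from 0.0 (shut) to 1.0 (fully open); "grip_force": force on a finger pad.
Only numpy, scipy, OpenCV 4.12 (cv2) and the standard library are available. Lean on these libraries where they do the work, as an engineer would, in place of code of your own. Each camera call takes 0.05 s, during which the arm holds its last target. There are 200 camera calls.

## Working session

There is one attempt and no reset: what is moved stays moved. The work goes in short steps, Python scripts to look and compute and a tool call to move; the robot and the scene stay as the last step left them, time stands still between calls to the robot, and variables do not carry over. Pictures are saved under pics/ and viewed, at most 10 in all, crops included, and the job is handed in when it is done.

Besides the shell and the picture viewer there is one more tool, called after "Call:" as a command line: name --pt "numbers of a row" for each row, then --argument value for the rest. step_arm: Moves the arm, as the interface text tells. Its arguments: {"type":"object","properties":{"moves":{"type":"array","items":{"type":"array","items":{"type":"number"}}},"squeeze":{"type":"number"}},"required":["moves"]}

```bash
mkdir -p pics
python3 - <<'E'
from cell import readout, vision
import cv2,numpy as np
for n in("scene","top"):
    c=vision.read_camera(n); cv2.imwrite(f"pics/{n}0.png",c["img"]); np.savez(f"{n}.npz",**c)
    print(n,c["K"].round(1).tolist(),c["R"].round(3).tolist(),c["t"].round(3).tolist())
s=readout.read_state(); print(s)
E
```

```text
scene [[449.4, 0.0, 316.9], [0.0, 449.4, 243.5], [0.0, 0.0, 1.0]] [[-0.76, 0.65, 0.003], [0.453, 0.534, -0.714], [-0.466, -0.542, -0.7]] [0.477, -0.215, 1.382]
top [[583.2, 0.0, 321.1], [0.0, 583.2, 233.8], [0.0, 0.0, 1.0]] [[0.002, -1.0, 0.014], [-0.996, -0.003, -0.089], [0.09, -0.014, -0.996]] [-0.018, 0.609, 1.333]
{'t': 0.1, 'q': array([-1.36581272e+00,  2.59257296e-01,  1.53598548e+00, -4.32919637e-06,
        1.34803175e+00, -2.02807473e-01]), 'dq': array([ 0.00060448,  0.00033265, -0.0026413 , -0.00055616,  0.00238248,
        0.00228727]), 'tau': array([ 2.71409997e-03, -4.38212299e+01, -2.84643137e+01,  7.19858450e-02,
        3.61810194e-02, -6.27079453e-05]), 'eef_pos': array([ 0.21803044, -0.50438129,  0.21790301]), 'tool_rot': array([ 9.79284776e-01,  2.02486101e-01, -3.02570592e-06, -8.40936116e-04]), 'force': array([ 0.33638938, -0.03823688,  0.31780746]), 'wrist_torque': array([-0.00979753,  0.0145788 , -0.00179629]), 'grip_force': 0.0, 'grip_width': 0.9967415993826281}
```

View pics/scene0.png

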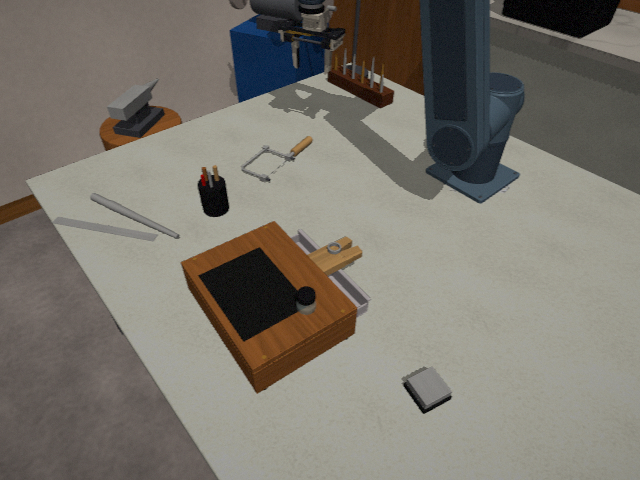

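View pics/top0.png

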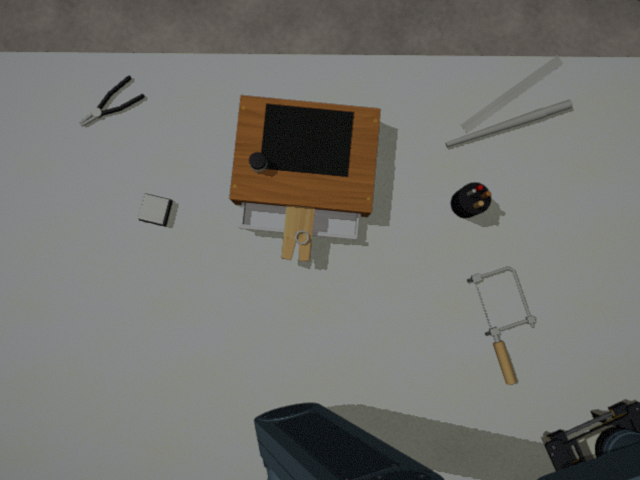

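The scene view shows the housing around (270,300), the peg at (335,258) and the slice at (334,248). In the top view the housing spans (230..380, 95..213), with the peg at (298,232), the slice near (303,238), the lip running from (240,230) to (358,238), and the jar at (260,162). I'll measure these next and enlarge the peg.

```bash
cat > h.py <<'E'
import numpy as np,cv2
def load(n): return dict(np.load(f"{n}.npz"))
def ray(c,p):
    C=-c["R"].T@c["t"]; d=c["R"].T@np.linalg.inv(c["K"])@np.array([p[0],p[1],1.]); return C,d/np.linalg.norm(d)
def plane(c,p,z):
    C,d=ray(c,p); return C+d*(z-C[2])/d[2]
def tri(c1,p1,c2,p2):
    C1,d1=ray(c1,p1);C2,d2=ray(c2,p2)
    s=np.linalg.lstsq(np.c_[d1,-d2],C2-C1,rcond=None)[0]
    a,b=C1+s[0]*d1,C2+s[1]*d2; return (a+b)/2,np.linalg.norm(a-b)
def proj(c,X):
    p=c["K"]@(c["R"]@np.asarray(X,float)+c["t"]); return p[:2]/p[2]
E
python3 - <<'E'
from h import *
t,s=load("top"),load("scene")
a=cv2.resize(t["img"][195:270,225:385],None,fx=5,fy=5,interpolation=cv2.INTER_CUBIC)[:, :800]
b=cv2.resize(s["img"][225:325,280:380],None,fx=6,fy=6,interpolation=cv2.INTER_CUBIC)
cv2.imwrite("pics/ta.png",a);cv2.imwrite("pics/sb.png",b)
hsv=cv2.cvtColor(t["img"],cv2.COLOR_BGR2HSV)
m=((hsv[...,0]<18)&(hsv[...,1]>120)&(hsv[...,2]>60)).astype(np.uint8)
cs=max(cv2.findContours(m,0,2)[0],key=cv2.contourArea)
r=cv2.minAreaRect(cs);print(r,cv2.boxPoints(r).round(1).tolist(), cv2.approxPolyDP(cs,4,True)[:,0].tolist())
for p in cv2.approxPolyDP(cs,4,True)[:,0]: print(p,plane(t,p,.095).round(4))
print(ray(t,(320,240))[0],ray(s,(0,0))[0])
E
```

```text
((304.9288635253906, 154.73504638671875), (142.36715698242188, 106.2134780883789), 5.5275397300720215) [[229.0, 200.6999969482422], [239.1999969482422, 95.0], [380.8999938964844, 108.69999694824219], [370.70001220703125, 214.5]] [[241, 96], [231, 199], [371, 211], [379, 109]]
[241  96] [0.9145 0.1663 0.095 ]
[231 199] [0.6794 0.1851 0.095 ]
[371 211] [ 0.6538 -0.1265  0.095 ]
[379 109] [ 0.8865 -0.1459  0.095 ]
[0.48679177 0.00217368 1.38257443] [1.1037291  0.55399769 0.81158639]
```

View pics/ta.png

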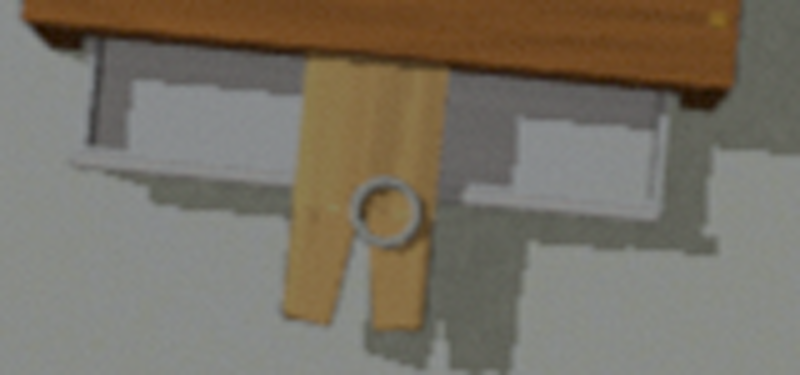

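View pics/sb.png

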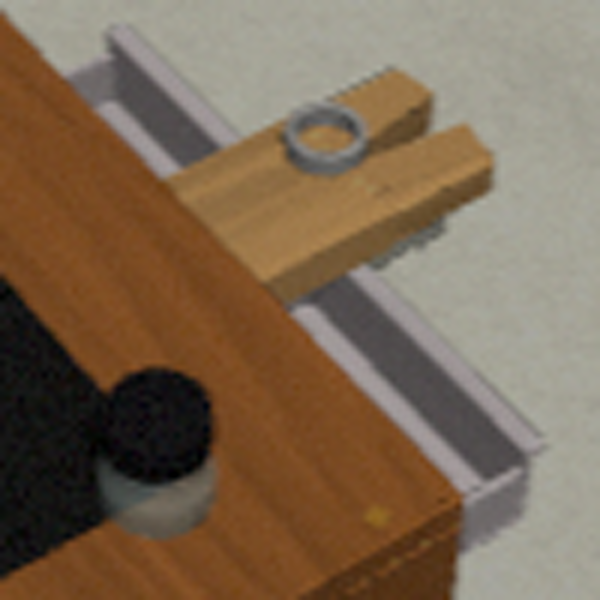

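The top crop shows the ring centred at (387,212), the lip from (72,160) to (655,213), and peg front corners at (284,316) and (421,327). In the scene crop the ring's top is centred at (327,133), the lip runs from about (115,30) to (540,445), and the peg front tops are at (393,70) and (492,158).

Run:
```python
from h import *
t,s=load("top"),load("scene")
T=lambda u,v:((u+.5)/5-.5+225,(v+.5)/5-.5+195)
S=lambda u,v:((u+.5)/6-.5+280,(v+.5)/6-.5+225)
for n,a,b,z in [("ring",(387,211),(327,133),.089),("pegfrontR(-y)",(421,327),(393,70),.079),("pegfrontL",(284,316),(492,158),.079),("lip -y end",(657,213),(113,28),.056),("lip +y end",(72,160),(540,447),.056)]:
    X,e=tri(t,T(*a),s,S(*b)); print(n,X.round(4),round(e,4),"top@z",plane(t,T(*a),z).round(4)[:2],"scene@z",plane(s,S(*b),z).round(4)[:2])
f=np.array([[.6794,.1851],[.6538,-.1265],[.8865,-.1459],[.9145,.1663]])
for i in range(4):
    d=f[(i+1)%4]-f[i]; print(np.linalg.norm(d),np.degrees(np.arctan2(d[1],d[0])))
```

```text
ring [0.597  0.0264 0.0858] 0.0017 top@z [0.5961 0.0269] scene@z [0.5997 0.028 ]
pegfrontR(-y) [0.5461 0.0105 0.0763] 0.0031 top@z [0.545  0.0116] scene@z [0.5492 0.0114]
pegfrontL [0.551  0.0716 0.077 ] 0.0036 top@z [0.5497 0.0729] scene@z [0.5537 0.0716]
lip -y end [ 0.6005 -0.0978  0.055 ] 0.0055 top@z [ 0.5984 -0.0958] scene@z [ 0.6029 -0.0991]
lip +y end [0.6229 0.1706 0.0538] 0.0027 top@z [0.6218 0.1714] scene@z [0.6251 0.1707]
0.3126498360786392 -94.69667895297778
0.2335072804004191 -4.765679381155405
0.3134530905893257 84.87507665402096
0.23585048229757766 175.42801601181023
```

Yaw is about -4.9° and all heights agree with the text. The slice is at peg-local (-10,-11) mm and the tray is about 11 mm out. I'll hook on the -y side of the peg and later push the slice off towards -y. First I turn the tool to the station's axes with the fingers shut.

Call:
step_arm --pt "0 0 0 0 0 0 7" --pt "0 0 0 0 0 0 7" --pt "0 0 0 0 0 0 7" --pt "0 0 0 0 0 0 7.2" --pt "0 0.02 -0.027 0 0 0 0" --pt "0 0.026 -0.036 0 0 0 0" --pt "0 0.026 -0.036 0 0 0 0" --pt "0 0.026 -0.036 0 0 0 0" --pt "0 0.026 -0.036 0 0 0 0" --pt "0 0.026 -0.036 0 0 0 0" --squeeze 20

```text
t: 1.35
eef_pos: [0.3857, -0.3099, 0.2184]
tool_rot: [0.999, -0.042, -0.0, -0.0]
force: [0.8, -1.0, -0.4]
grip_width: 0.01
grip_force: 0.0
```

Call:
step_arm --pt "0 0.026 -0.036 0 0 0 0" --pt "0 0.026 -0.036 0 0 0 0" --pt "0 0.026 -0.036 0 0 0 0" --pt "0 0.026 -0.036 0 0 0 0" --pt "0 0.026 -0.036 0 0 0 0" --pt "0 0.026 -0.036 0 0 0 0" --pt "0 0.026 -0.036 0 0 0 0" --pt "0 0.026 -0.036 0 0 0 0" --pt "0 0.011 -0.006 0 0 0 0" --pt "0 0 0 0 0 0 0"

```text
t: 2.6
eef_pos: [0.6281, -0.0368, 0.2179]
tool_rot: [0.999, -0.042, -0.001, 0.0]
force: [-0.6, -1.6, -0.3]
grip_width: 0.007
grip_force: 0.0
```

Call:
step_arm --pt "0 0 0 0.03 0 0 0" --pt "0 0 0 0.04 0 0 0" --pt "0 0 0 0.04 0 0 0" --pt "0 0 0 0.02 0 0 0" --pt "0 0 0 0 0 0 0"

```text
t: 3.22
eef_pos: [0.6258, -0.038, 0.0869]
tool_rot: [0.999, -0.043, -0.002, -0.0]
force: [0.8, 0.4, 0.1]
grip_width: 0.005
grip_force: 0.0
```

Run:
```python
from h import *
from cell import vision
t=vision.read_camera("top");s=vision.read_camera("scene")
a=cv2.resize(t["img"][180:280,225:385],None,fx=4,fy=4)
b=cv2.resize(s["img"][195:325,270:400],None,fx=4,fy=4)
o=np.zeros((520,1160,3),np.uint8);o[:400,:640]=a;o[:,640:]=b
cv2.imwrite("pics/c1.png",cv2.resize(o,(800,359)))
```

```text
(no output)
```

View pics/c1.png

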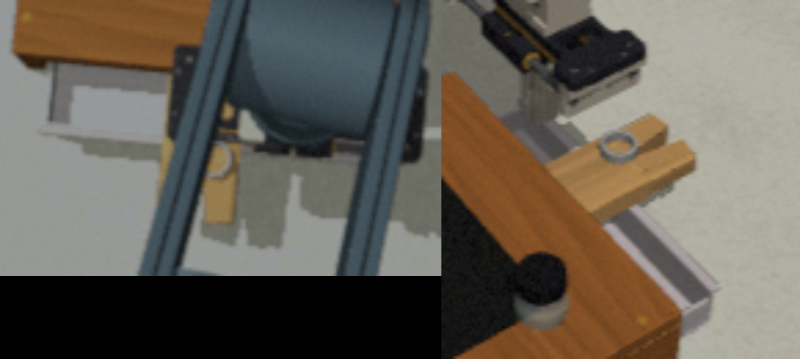

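The fingertips (right half, about 543,100) hang between the housing front and the lip, clear of the peg, and the slice hasn't moved. I'll descend behind the lip.

Call:
step_arm --pt "0 0.001 0 0.01 0 0 0" --pt "0 0 0 0.013 0 0 0" --pt "0 0 0 0.013 0 0 0" --pt "0 0 0 0.013 0 0 0" --pt "0 0 0 0 0 0 0"

```text
t: 3.95
eef_pos: [0.6279, -0.0365, 0.0378]
tool_rot: [0.999, -0.042, -0.002, -0.0]
force: [-0.5, 0.6, -0.0]
grip_width: 0.011
grip_force: 0.0
```

Call:
step_arm --pt "0 -0.006 0 0 0 0 0" --pt "0 -0.006 0 0 0 0 0" --pt "0 -0.008 0 0 0 0 0" --pt "0 -0.01 0 0 0 0 0" --pt "0 -0.01 0 0 0 0 0"

```text
t: 4.58
eef_pos: [0.5891, -0.0334, 0.0403]
tool_rot: [0.999, -0.042, 0.001, 0.0]
force: [3.4, 0.6, 1.7]
grip_width: 0.007
grip_force: 1.6
```

Call:
step_arm --pt "0 -0.012 0 0 0 0 0" --pt "0 -0.012 0 0 0 0 0" --pt "0 -0.012 0 0 0 0 0" --pt "0 -0.012 0 0 0 0 0" --pt "0 -0.012 0 0 0 0 0" --pt "0 -0.012 0 0 0 0 0" --pt "0 -0.012 0 0 0 0 0" --pt "0 -0.008 0 0 0 0 0" --pt "0 -0.004 0 0 0 0 0" --pt "0 0 0 0 0 0 0"

```text
t: 5.82
eef_pos: [0.4923, -0.0253, 0.0393]
tool_rot: [0.999, -0.042, -0.001, -0.0]
force: [0.0, -0.1, 0.6]
grip_width: 0.007
grip_force: 0.0
```

Call:
step_arm --pt "0 -0.004 0 0 0 0 0" --pt "0 -0.003 0 0 0 0 0" --pt "0 -0.003 0 0 0 0 0"

```text
t: 6.2
eef_pos: [0.4835, -0.0246, 0.0396]
tool_rot: [0.999, -0.042, 0.0, 0.0]
force: [2.4, -0.5, -1.9]
grip_width: 0.005
grip_force: 1.3
```

Call:
step_arm --pt "0 -0.002 0 0 0 0 0" --pt "0 -0.002 0 0 0 0 0"

```text
t: 6.45
eef_pos: [0.4795, -0.0243, 0.0397]
tool_rot: [0.999, -0.042, 0.0, 0.0]
force: [3.1, -0.0, -2.5]
grip_width: 0.003
grip_force: 1.3
```

Call:
step_arm --pt "0 -0.002 0 0 0 0 0" --pt "0 -0.002 0 0 0 0 0"

```text
t: 6.7
eef_pos: [0.4779, -0.0243, 0.0401]
tool_rot: [0.999, -0.042, 0.003, 0.0]
force: [11.0, -0.6, -7.3]
grip_width: 0.008
grip_force: 5.3
```

The force jumped to 11 N at the expected place, so the tray is at its stop. I'll hold briefly, back off and rise.

Call:
step_arm --pt "0 0 0 0 0 0 0" --pt "0 0 0 0 0 0 0" --pt "0 0 0 0 0 0 0" --pt "0 0.008 0 0 0 0 0" --pt "0 0.008 0 0 0 0 0" --pt "0 0 0 -0.02 0 0 0" --pt "0 0 0 -0.03 0 0 0" --pt "0 0 0 -0.04 0 0 0" --pt "0 -0.03 0 -0.02 0 0 0" --pt "0 0 0 0 0 0 0"

```text
t: 7.95
eef_pos: [0.4611, -0.0225, 0.1509]
tool_rot: [0.999, -0.042, 0.001, 0.0]
force: [0.3, -0.2, -0.1]
grip_width: 0.003
grip_force: 0.0
```

Run:
```python
from h import *
from cell import vision
t=vision.read_camera("top");s=vision.read_camera("scene")
np.savez("top.npz",**t);np.savez("scene.npz",**s)
o=np.zeros((480,800,3),np.uint8)
o[:,:]=0;o[:480,:400]=cv2.resize(t["img"][190:310,250:350],(400,480));o[:480,400:]=cv2.resize(s["img"][195:315,290:390],(400,480))
cv2.imwrite("pics/c2.png",o)
```

```text
(no output)
```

View pics/c2.png

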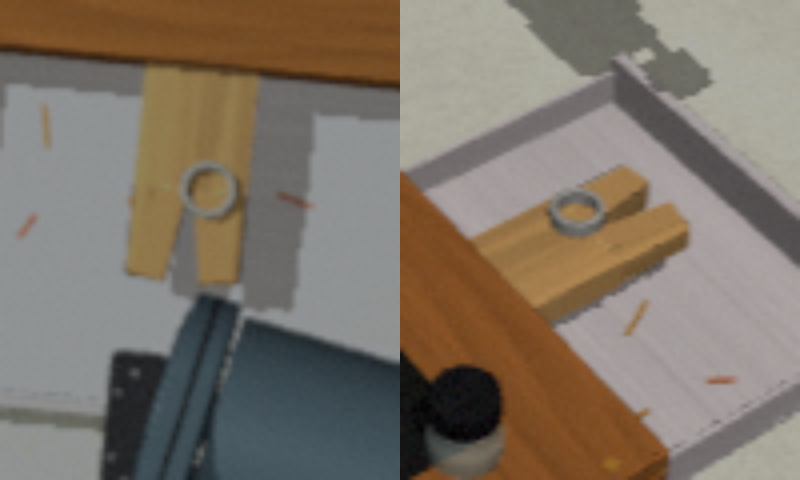

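The tray is out, and the slice is still at the same spot on the peg (top crop 209,190). I'll move to its +y side, above the peg.

Call:
step_arm --pt "0 0.02 -0.017 0 0 0 0" --pt "0 0.028 -0.025 0 0 0 0" --pt "0 0.028 -0.025 0 0 0 0" --pt "0 0.028 -0.025 0 0 0 0" --pt "0 0.028 -0.016 0 0 0 0" --pt "0 0 0 0.025 0 0 0" --pt "0 0 0 0.025 0 0 0" --pt "0 0 0 0.01 0 0 0" --pt "0 0 0 0.005 0 0 0" --pt "0 0 0 0 0 0 0"

```text
t: 9.3
eef_pos: [0.6026, 0.0737, 0.0847]
tool_rot: [0.999, -0.042, 0.0, 0.0]
force: [-0.0, -0.3, 0.3]
grip_width: 0.005
grip_force: 0.0
```

Call:
step_arm --pt "0 0 0.004 0.0005 0 0 0" --pt "0 0 0.005 0 0 0 0" --pt "0 0 0.005 0 0 0 0" --pt "0 0 0.004 0 0 0 0" --pt "0 0 0.003 0 0 0 0" --pt "0 0 0 0 0 0 0"

```text
t: 10.05
eef_pos: [0.6005, 0.0526, 0.0841]
tool_rot: [0.999, -0.042, -0.0, -0.0]
force: [0.3, -0.2, -0.6]
grip_width: 0.008
grip_force: 0.0
```

Run:
```python
from h import *
from cell import vision
s=vision.read_camera("scene")
cv2.imwrite("pics/c3.png",cv2.resize(s["img"][195:315,290:390],(500,600)))
```

```text
(no output)
```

View pics/c3.png

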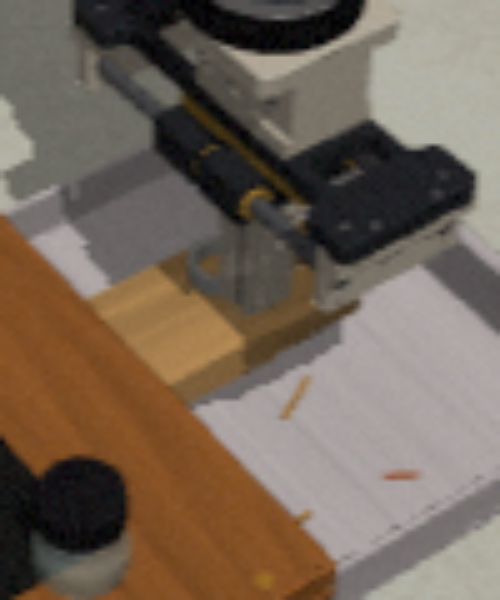

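The fingertips (about 258,300) are just short of the slice (about 215,265) and in line with it. Pushing on.

Call:
step_arm --pt "0 0 0.004 0 0 0 0" --pt "0 0 0.004 0 0 0 0" --pt "0 0 0.004 0 0 0 0" --pt "0 0 0.004 0 0 0 0" --pt "0 0 0.004 0 0 0 0" --pt "0 0 0.003 0 0 0 0" --pt "0 0 0.002 0 0 0 0" --pt "0 0 0 0 0 0 0"

```text
t: 11.1
eef_pos: [0.5984, 0.0278, 0.0842]
tool_rot: [0.999, -0.042, -0.0, 0.0]
force: [-0.2, 0.4, 0.1]
grip_width: 0.003
grip_force: 0.0
```

Run:
```python
from h import *
from cell import vision
s=vision.read_camera("scene")
cv2.imwrite("pics/c4.png",cv2.resize(s["img"][195:315,290:390],(500,600)))
```

```text
(no output)
```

View pics/c4.png

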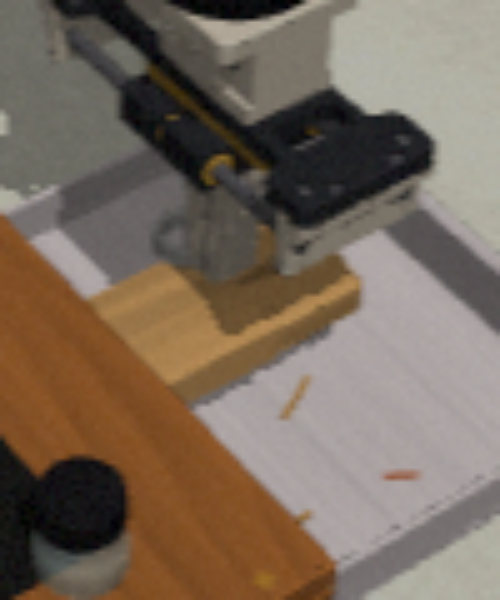

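The slice overhangs the edge (left rim at 153, moved about 21 mm), with its centre right at the peg's edge. A few more millimetres should tip it.

Call:
step_arm --pt "0 0 0.003 0 0 0 0" --pt "0 0 0.003 0 0 0 0" --pt "0 0 0.003 0 0 0 0" --pt "0 0 0 0 0 0 0" --pt "0 0 0 0 0 0 0" --pt "0 0 0 0 0 0 0"

```text
t: 11.9
eef_pos: [0.5976, 0.0191, 0.0841]
tool_rot: [0.999, -0.042, -0.0, -0.0]
force: [-0.1, 0.2, 0.0]
grip_width: 0.005
grip_force: 0.0
```

Run:
```python
from h import *
from cell import vision
s=vision.read_camera("scene")
cv2.imwrite("pics/c5.png",cv2.resize(s["img"][195:315,290:390],(500,600)))
```

```text
(no output)
```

View pics/c5.png

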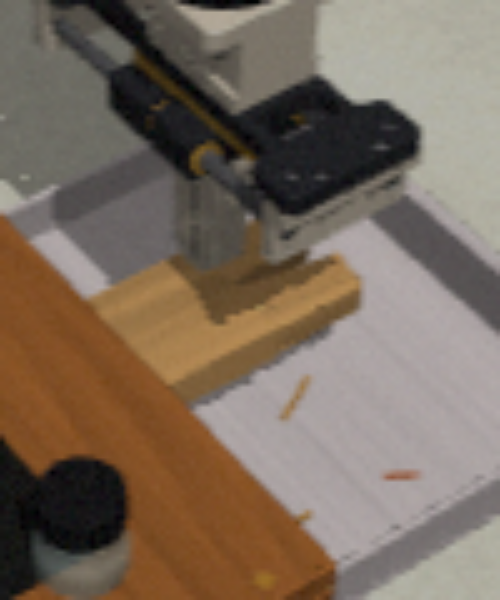

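The slice is no longer on the peg and is hidden behind it. I'll rise, withdraw, and check where it landed.

Call:
step_arm --pt "0 0 -0.005 -0.02 0 0 0" --pt "0 0 0 -0.04 0 0 0" --pt "0 0 0 -0.04 0 0 0" --pt "0 -0.035 0 -0.02 0 0 0" --pt "0 -0.04 0 0 0 0 0" --pt "0 -0.04 0 0 0 0 0" --pt "0 -0.04 0 0 0 0 0" --pt "0 -0.03 0 0 0 0 0" --pt "0 0 0 0 0 0 0" --pt "0 0 0 0 0 0 0"

```text
t: 13.2
eef_pos: [0.4149, 0.0394, 0.2046]
tool_rot: [0.999, -0.042, 0.001, 0.0]
force: [-0.1, 0.3, -0.5]
grip_width: 0.003
grip_force: 0.0
```

Run:
```python
from h import *
from cell import vision
t=vision.read_camera("top");s=vision.read_camera("scene")
np.savez("top2.npz",**t);np.savez("scene2.npz",**s)
o=np.zeros((480,800,3),np.uint8)
o[:,:400]=cv2.resize(t["img"][190:334,250:370],(400,480));o[:,400:]=cv2.resize(s["img"][195:339,280:400],(400,480))
cv2.imwrite("pics/c6.png",o)
```

```text
(no output)
```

View pics/c6.png

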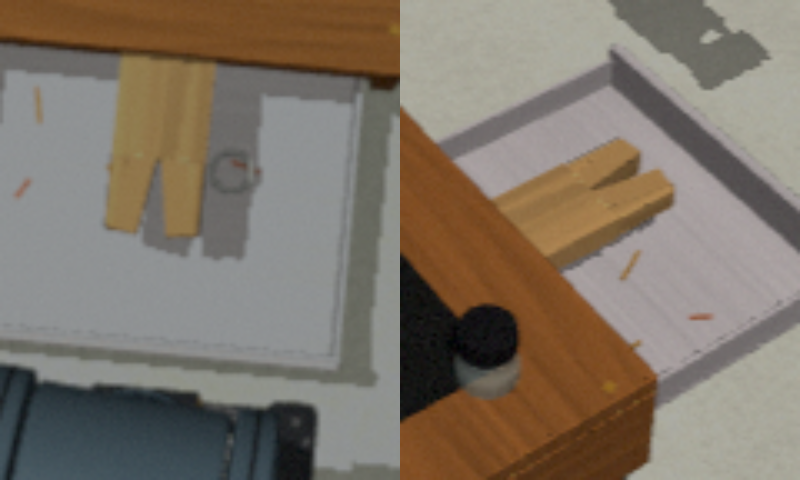

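The slice lies flat in the tray beside the peg (top crop 233,172), and the jar stands. Next I check the tray travel from the lip corner at (337,366) and hand in if it's consistent.

Run:
```python
from h import *
from cell import ticket
t=load("top2");k=3.3333
X=plane(t,(250+337/k-.35,190+366/k-.35),.056); print(X.round(4))
d=(np.array([.5984,-.0958])-X[:2])@[.9964,-.085]; print("travel",d)
if .125<d<.155: print(ticket.job_done())
```

```text
[ 0.457  -0.0835  0.056 ]
travel 0.14192557228446484
the job is handed in; nothing more can be done
None
```

I drew the tray out to its stop, pushed the slice off the peg so it lies flat in the tray, and handed the job in; the jar is still upright, and the arm stayed well away from the pot, block and saw, which I did not re-check at the end.

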